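Feed an oak blank under the hold-down spring of a boring jig

ROBOT

A 6-joint arm with a two-finger parallel gripper is mounted at the origin on the work surface. World frame = base frame: x ahead of the robot, y to its left, z up, the work surface at z = 0. Lengths are in m, angles in degrees, forces in N, time in s.
With the tool pointing down it reaches from about 0.3 to 0.75 m from the base axis. Payload 8.5 kg.
Tool frame: the origin (TCP) lies midway between the tips of the shut fingers; the grasp point (between the pads) lies 19 mm behind it (env.tcp_to_grasp is the z of the grasp point in the tool frame, in m); z points along the fingers, y is the line along which they close (so a half turn about z gives the same grasp; the last joint's range is limited). The gripper opens to 85 mm and grips with 20 to 120 N. Pads are 22 mm wide; open, the fingers measure 114 mm over their backs; the gripper's body (76 mm by 85 mm) begins 54 mm behind the grasp point. The pads swing forward as they close: fully open they stand 13 mm farther back than shut.
Start: joints at [63.409, 21.807, 74.336, -0, 83.858, -12.336], TCP at [0.135, 0.533, 0.231] pointing down, gripper open.
Joint ranges: [-178.18, 178.18], [-50.72, 133.34], [12.68, 142.11], [-81.47, 261.47], [9.98, 163.14], [-165.26, 165.26]. Speed limits (degrees/s): [136.94, 136.94, 180, 180, 180, 180].

INTERFACE

Orientations are given as a 3x3 rotation matrix whose columns are the frame's x, y, z axes.
In Python, from rig import env, imaging, job, models gives the robot as it stands. The module is installed in compiled form; this text tells all that it offers.
- The arm moves only by the tool jog_arm, never from a script. Its argument "plan" is text: rows parted by semicolons, each of 7 numbers parted by spaces: the turn, a rotation vector about the tool's x, y, z in degrees, then the shift along the tool's x, y, z in cm, then the closure in counts, from 0 (fully open) to 255 (shut). In form: rx ry rz x y z claw; .... A call has 1 to 10 rows; each row shifts and turns the commanded pose from where the row before left it, along the tool's axes as they then stand; what a row does not reach is not made up. A row lasts 1/12 s, in which the tool goes at most 41.7 mm and 7.16 degrees, less where a joint would pass 70% of its speed; a pose out of reach is approached as far as the arm can. A call with a gripper value outside its range is refused whole. The fingers move at their own pace and stop on an object; "grip_force" is the grip in N (left out, the last holds). Time passes only in rows, so rows that do not move let the fingers close. It gives the time, the measured TCP pose, the force, the opening and the grip force at its end, in the units of the state.
- env.observe(): the state, without advancing time (a new reading comes with each control period).
- imaging.get_image(name): name is "scene" or "side" or "wrist"; returns a dict with "pixels" (400x640x3 uint8, red, green, blue), "depth" (400x640 float32, m along the optical axis (not along the pixel's ray), 0 where there is no reading), "fov_y" (degrees; the focal length in pixels is half the picture's height over the tangent of half this angle, whatever the lens; pixels are square), "cx", "cy" (the principal point, pixels), "world_from_camera" (4x4, takes a point from camera to world coordinates). Camera axes: x right, y down, z forward; pixel columns grow to the right and rows downward; lengths in m; the calibration is good to about 2 mm. A picture is of the moment at which its call begins.
- job.close_job(): hands the job in; it is judged then, once.
Trained networks look in the newest picture that a camera, given by its name, has taken for a name from the list of things; names that differ only in an ending like _2 or _b are one class to them, and where a whole thing is asked for, a point or a joint stands for the part that bears it (a point fixed in the world has none). Each returns a list of dicts, best first, with "confidence" (0 to 1); they miss things now and then, are a little off and sometimes report something else, mostly with a low value. They report only what shows in the picture. A call takes as long as a camera call. They do not tell look-alikes from the thing itself.
- models.outline_of(camera, query): "region" (400x640 bool, what is visible of it) and "bbox" ([centre column, centre row, width, height] in pixels, round what is visible of it).
- models.tip_of(camera, query): "at" ([column, row] in pixels: a listed point, or the origin of a listed thing).
The state is a dict: "time_s": time; "q": joint angles; "qvel": joint speeds; "joint_efforts": joint torques, N m; "position": TCP position; "tool_rot": TCP orientation; "ft_force": force on the tool from outside, world axes, zero at the start; "wrist_torque": the same for the moment, N m; "grip_width": finger opening in m; "gripper_force": force on a finger pad.
Only numpy, scipy, OpenCV 4.12 (cv2) and the standard library are available. Lean on these libraries where they do the work, as an engineer would, in place of code of your own. Each camera call takes 0.05 s, during which the arm holds its last target. There are 200 camera calls.

TASK

Load the oak blank into the boring jig: with closed fingertips on the grip pad at its rear end, press it down hard on the sprung plate and, keeping it pressed, slide it under the bridge and the leaf spring until it is fully home at the end stop and the sprung plate has popped up behind it. Do not pinch or lift the blank, leave the other things on the bench where they are, and finish with the hand clear.

Things in the scene. Friction and masses are not known exactly. Their poses are not given: they have to be found in the camera images.
- jig: Boring jig fixed to the bench, 300 x 130 mm plywood base. Origin: on the bench under the front edge of the sprung plate, mid-channel; x = feed direction, y across, z up. Heights and x below are mm in this frame. Beech side rails: inner faces y = +-31, tops z = 48. Fixed aluminium bed: z = 30, from x = 0 to the end stop. All sliding faces are waxed (friction about 0.15).
- bridge (a point): Centre of the underside of the jig's steel bridge, which crosses the channel: x = 42 to 56, underside z = 57.5, top z = 80, 119 wide over its posts. The leaf spring hangs from it.
- stop (a point): Middle of the face of the steel end stop at the far end of the channel: x = 114, z = 43; its top is at z = 56.
- bed (a joint): Depression in m of the sprung steel plate (105 x 60 mm, x = -105 to 0 of the jig). 0 = up, top at z = 42; bottoms at 0.0117, top at z = 30.3, level with the fixed bed. 5.5 N starts it down, 12 N bottoms it. It rises by itself once the blank's rear end has passed x = 0.
- leaf (a joint): Swing in rad of the 36 mm wide steel leaf spring, up about the bridge. 0 = hanging free, sloping down from the bridge to x = 102, its tip 16 mm above the fixed bed; about 0.16 with the blank under it, then pressing on it with about 6 N.
- blank: Loose oak blank, 110 (x, feed direction) x 60 x 24 mm, 0.12 kg; a rough cork grip pad 34 x 50 mm stands 2 mm up on top, 3 to 37 mm from its rear end (friction about 1). Origin: centre of its underside. Starts on the raised plate, rear end at x = -76 to -92 of the jig, pad at z = 68: must go down 8.5 mm to pass the bridge; pressed level the pad is at z = 56. Home: origin x = 55 to 59, z = 30.
- mallet: Bystander: joiner's mallet lying flat, head 75 x 125 x 62 mm, handle to -x, 0.6 kg. Origin: under the head's centre.
- chisel: Bystander: chisel lying along x, 290 mm, 30 mm high, blade to +x. Origin: underside at the ferrule.
- tin: Bystander: closed steel wax tin, diameter 72, height 55 mm. Origin: centre of its underside.
- peg: Bystander: dark oak peg lying along x, 160 x 24 x 24 mm. Origin: centre of its underside.
Mind the look-alikes: they are no part of the job. Several things have the shape of the blank; the one meant has the colours described above.

How it is judged (in metres and radians):
On the way, in this order (a step that is already met when the one before it is completed fails the run):
1. the fingers press the blank and the sprung plate down (value of joint bed above 0.008 m and contact force between the fingers and blank above 4 N), for 0.1 s.
2. still pressed down, the blank is slid under the leaf spring and lifts it (x of blank in the frame of jig above 0.025 m and value of joint leaf above 0.06 rad and value of joint bed above 0.006 m and contact force between the fingers and blank above 4 N), for 0.05 s.
At the end, for the whole second after the job is handed in: The blank lies flat (tilt < 0.05 rad, underside within 3 mm of the fixed bed) and at rest under the lifted leaf spring (> 0.1 rad), its origin 53.5 to 60.5 mm past the jig's along x and within 4 mm of the centre line; the sprung plate is up again behind it (< 3 mm down) (x of blank in the frame of jig between 0.0535 and 0.0605 m and y of blank in the frame of jig between -0.004 and 0.004 m and z of blank in the frame of jig between 0.027 and 0.033 m and angle between blank's own z axis and vertical below 0.05 rad and value of joint bed below 0.003 m and value of joint leaf above 0.1 rad and linear speed of blank below 0.01 m/s); the robot touches nothing.
It fails at once if the blank is lifted or carried (more than 12 mm above its place on the raised plate) (z of blank in the frame of jig above 0.054 m).
It fails at once if the blank is tipped by more than 0.35 rad (angle between blank's own z axis and vertical above 0.35 rad).
It fails at once if the mallet, chisel, tin or peg is moved by more than 25 mm (distance of any of mallet, chisel, tin, peg from where it was at the start of the episode above 0.025 m).
It also fails if it takes over 43 s, if anything falls off the work surface, if the arm or the gripper's body presses on something with over 40 N, if the wrist force passes 120 N, or if a joint passes its speed limit or range.

## Working session

There is one attempt and no reset: what is moved stays moved. The work goes in short steps, Python scripts to look and compute and a tool call to move; the robot and the scene stay as the last step left them, time stands still between calls to the robot, and variables do not carry over. Pictures are saved under pics/ and viewed, at most 10 in all, crops included, and the job is handed in when it is done.

Besides the shell and the picture viewer there is one more tool, called after "Request:" by a JSON object that holds its "name" and its "arguments". jog_arm: Moves the arm, as the interface text tells. Its arguments: {"type":"object","properties":{"plan":{"type":"string"},"grip_force":{"type":"number"}},"required":["plan"]}

```bash
mkdir -p pics
cat > h.py <<'E'
import numpy as np, cv2
from rig import env, imaging, job, models
def pts(im):
    d=im["depth"];H,W=d.shape;f=H/2/np.tan(np.radians(im["fov_y"])/2)
    v,u=np.mgrid[:H,:W]
    P=np.stack([(u-im["cx"])*d/f,(v-im["cy"])*d/f,d],-1)
    T=np.array(im["world_from_camera"]);return P@T[:3,:3].T+T[:3,3]
def save(n,im): cv2.imwrite("pics/"+n,im["pixels"][:,:,::-1])
E
python3 - <<'E'
from h import *
for c in("scene","side"):
    im=imaging.get_image(c);save(c+"0.png",im);P=pts(im)
    for q in("jig","bridge","stop","bed","leaf","blank"):
        for r in models.tip_of(c,q)[:3] if q in("jig","bridge","stop","blank") else []:
            u,v=np.round(r["at"]).astype(int);print(c,q,round(r["confidence"],2),(u,v),P[min(max(v,0),399),min(max(u,0),639)].round(3))
    for q in("blank","bed","leaf"):
        for r in models.outline_of(c,q)[:4]:
            m=r["region"]&(im["depth"]>0);print(c,"out",q,round(r["confidence"],2),np.round(r["bbox"]),np.median(P[m],0).round(3))
s=env.observe();print(s["position"],s["tool_rot"],s["ft_force"],s["time_s"])
E
```

```text
scene jig 0.9 (np.int64(309), np.int64(230)) [0.634 0.082 0.075]
scene bridge 0.79 (np.int64(291), np.int64(224)) [0.628 0.033 0.067]
scene stop 0.72 (np.int64(276), np.int64(244)) [0.685 0.027 0.055]
scene blank 0.75 (np.int64(428), np.int64(250)) [0.535 0.327 0.027]
scene blank 0.73 (np.int64(401), np.int64(182)) [0.326 0.197 0.024]
scene blank 0.62 (np.int64(318), np.int64(208)) [0.552 0.064 0.065]
scene out blank 0.88 [402. 180.  45.  30.] [0.31  0.195 0.023]
scene out blank 0.84 [318. 206.  47.  42.] [0.544 0.058 0.065]
scene out blank 0.76 [190. 236.  51.  34.] [ 0.715 -0.189  0.024]
scene out blank 0.75 [427. 244.  44.  44.] [0.511 0.319 0.023]
scene out bed 0.4 [303. 235. 117. 109.] [0.645 0.058 0.034]
scene out leaf 0.73 [284. 236.  27.  24.] [0.649 0.026 0.055]
side jig 0.72 (np.int64(306), np.int64(207)) [0.561 0.095 0.047]
side bridge 0.92 (np.int64(286), np.int64(189)) [0.616 0.051 0.068]
side stop 0.73 (np.int64(232), np.int64(195)) [0.765 0.035 0.024]
side stop 0.61 (np.int64(264), np.int64(189)) [0.676 0.038 0.053]
side stop 0.49 (np.int64(272), np.int64(237)) [0.641 0.178 0.022]
side blank 0.91 (np.int64(314), np.int64(197)) [0.541 0.078 0.068]
side blank 0.89 (np.int64(263), np.int64(145)) [ 0.708 -0.192  0.025]
side blank 0.63 (np.int64(330), np.int64(290)) [0.496 0.33  0.024]
side out blank 0.81 [329. 289.  52.  31.] [0.497 0.327 0.025]
side out blank 0.71 [317. 194.  46.  26.] [0.536 0.065 0.066]
side out blank 0.67 [411. 248.  33.  40.] [0.302 0.205 0.025]
side out blank 0.43 [296. 202. 117.  62.] [0.608 0.076 0.031]
side out bed 0.49 [339. 202.   7.  15.] [0.476 0.068 0.043]
side out leaf 0.58 [270. 187.  16.  13.] [0.656 0.028 0.054]
[0.13543465 0.53304714 0.23133859] [[-9.69203957e-01  2.46259396e-01  1.46501385e-05]
 [ 2.46259397e-01  9.69203957e-01  1.29749745e-05]
 [-1.10037629e-05  1.61831309e-05 -1.00000000e+00]] [0.72272983 0.26707902 0.04499587] 0.8
```

Run:
```python
import cv2,numpy as np
a=cv2.imread("pics/scene0.png")[130:330,150:470];b=cv2.imread("pics/side0.png")[120:320,200:460]
cv2.imwrite("pics/c1.png",np.vstack([cv2.resize(a[:, :],None,fx=2.5,fy=2.5)[:300*1+200]]))
cv2.imwrite("pics/c2.png",cv2.resize(b,None,fx=3,fy=3))
```

```text
(no output)
```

View pics/c1.png

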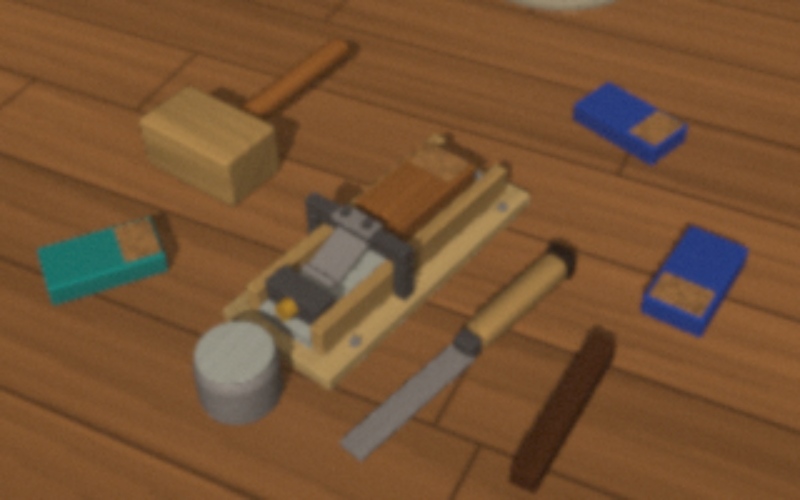

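View pics/c2.png

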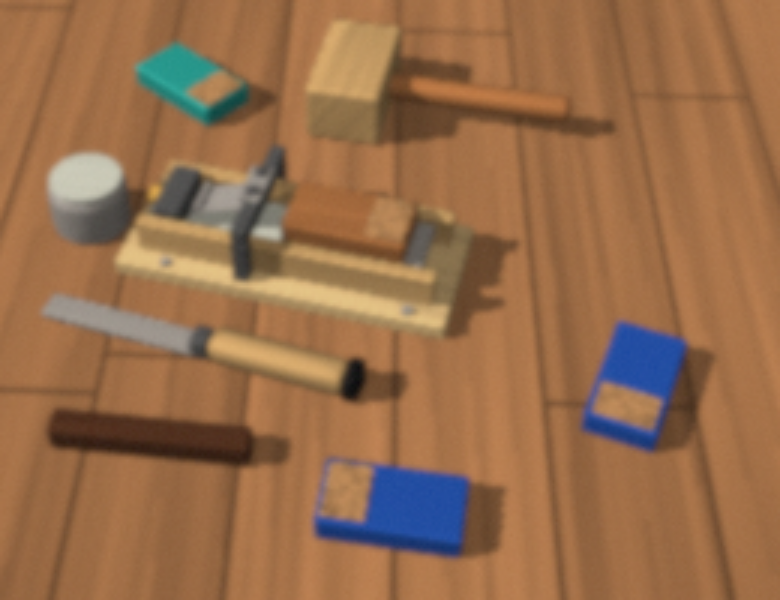

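Blank-shaped things in the scene picture are teal (190,236), blue (402,180), blue (427,244) and brown oak (318,206). Only the one at (318,206) is oak-coloured, and it lies in the jig behind the bridge. The crops confirm it: pad at the rear, toward the robot. The feed direction is roughly world (0.97,-0.22).

Request:
{"name": "jog_arm", "arguments": {"plan": "0 0 0 -2.4 -1.8 0 255;0 0 0 -2.4 -1.8 0 255;0 0 0 -2.4 -1.8 0 255;0 0 0 -2.4 -1.8 0 255;0 0 0 -2.4 -1.8 0 255;0 0 0 -2.4 -1.8 0 255;0 0 0 -2.4 -1.8 0 255;0 0 0 -2.4 -1.8 0 255;0 0 0 -2.4 -1.8 0 255;0 0 0 -2.4 -1.8 0 255", "grip_force": 60}}

```text
time_s: 1.63
position: [0.3244, 0.2983, 0.2315]
tool_rot: [[-0.969, 0.246, 0.0], [0.246, 0.969, 0.0], [-0.0, 0.0, -1.0]]
ft_force: [1.1, 1.5, -0.4]
grip_width: -0.0001
gripper_force: 0.0
```

Request:
{"name": "jog_arm", "arguments": {"plan": "0 0 0 -2.3 -1.8 0 255;0 0 0 -2.3 -1.8 0 255;0 0 0 -2.3 -1.8 0 255;0 0 0 -2.3 -1.8 0 255;0 0 0 -2.3 -1.8 0 255;0 0 0 -2.3 -1.8 0 255;0 0 0 -2.3 -1.8 0 255;0 0 0 -2.3 -1.8 0 255;0 0 0 -2.3 -1.8 0 255;0 0 0 0 0 0 255"}}

```text
time_s: 2.47
position: [0.487, 0.0881, 0.231]
tool_rot: [[-0.968, 0.25, 0.001], [0.25, 0.968, -0.001], [-0.001, -0.001, -1.0]]
ft_force: [-2.0, -0.5, -0.2]
grip_width: -0.0004
gripper_force: 0.0
```

Run:
```python
from h import *
im=imaging.get_image("wrist");save("w1.png",im);P=pts(im);np.savez("w1.npz",P=P,d=im["depth"],rgb=im["pixels"])
for q in("jig","bridge","stop","blank"):
    for r in models.tip_of("wrist",q)[:3]:
        u,v=np.round(r["at"]).astype(int);print(q,round(r["confidence"],2),(u,v),P[min(max(v,0),399),min(max(u,0),639)].round(4))
for r in models.outline_of("wrist","blank")[:3]:
    m=r["region"]&(im["depth"]>0);Q=P[m];t=Q[(Q[:,2]>.058)]
    print(r["confidence"],r["bbox"],np.median(t,0).round(4),cv2.minAreaRect((t[:,:2]*1000).astype(np.float32)))
    np.save("m.npy",r["region"])
s=env.observe();print(s["position"],s["tool_rot"].round(4) if hasattr(s["tool_rot"],"round") else s["tool_rot"],s["ft_force"],s["time_s"],s["grip_width"])
```

```text
stop 0.85 (np.int64(298), np.int64(325)) [0.4685 0.0887 0.3093]
blank 0.7 (np.int64(498), np.int64(134)) [0.4933 0.3093 0.0257]
blank 0.66 (np.int64(300), np.int64(219)) [0.5242 0.0601 0.0662]
0.95 [295.1, 224.9, 52.9, 95.5] [0.5175 0.0543 0.0667] ((531.6199340820312, 55.026466369628906), (60.00536346435547, 117.8243179321289), 76.9223861694336)
0.86 [503.1, 131.5, 60.8, 99.8] [nan nan nan] ((0.0, 0.0), (0.0, 0.0), 0.0)
0.62 [366.0, 11.8, 103.8, 17.8] [nan nan nan] ((0.0, 0.0), (0.0, 0.0), 0.0)
[0.48386595 0.09234913 0.23149626] [[-9.695e-01  2.450e-01  1.000e-04]
 [ 2.450e-01  9.695e-01  1.000e-04]
 [-1.000e-04  1.000e-04 -1.000e+00]] [ 1.27197291  0.37352134 -0.25927806] 2.7667 0.00011408637100140401
  return _methods._mean(a, axis=axis, dtype=dtype,
  ret = um.true_divide(
```

View pics/w1.png

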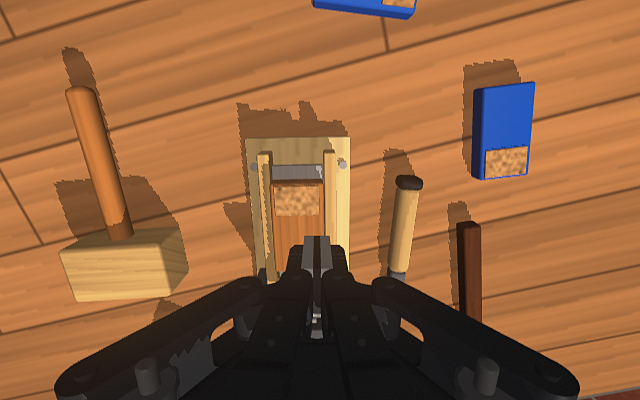

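The wrist picture shows the jig squarely aligned: pad around (298,200), blank's rear edge at row 180, rails at columns 265 and 329. Next I'll fit the pad and rails.

Run:
```python
import numpy as np,cv2
z=np.load("w1.npz");P=z["P"];d=z["d"]
def fit(m):
    Q=P[m][:,:2];vx,vy,x,y=cv2.fitLine(Q.astype(np.float32),cv2.DIST_HUBER,0,.001,.001).ravel();s=np.sign(vx);return s*vx,s*vy,x,y,m.sum()
Z=P[:,:,2];V,U=np.mgrid[:400,:640]
for a,b in((255,275),(320,340)):
    m=(Z>.044)&(Z<.052)&(V<245)&(V>150)&(U>=a)&(U<=b)&(d>0);r=fit(m);print(r,np.degrees(np.arctan2(r[1],r[0])),Z[m].mean())
hsv=cv2.cvtColor(z["rgb"],cv2.COLOR_RGB2HSV)
m=(U>268)&(U<328)&(V>176)&(V<235)&(Z>.058)
for v in range(178,236,3): print(v,hsv[v,298],P[v,298].round(4))
```

```text
(np.float32(0.97046006), np.float32(-0.24126175), np.float32(0.49394697), np.float32(0.02452293), np.int64(992)) -13.961022 0.048111495763961495
(np.float32(0.97575504), np.float32(-0.21886547), np.float32(0.5114196), np.float32(0.09892495), np.int64(1031)) -12.6424055 0.0481456159681484
178 [ 13  51 120] [0.4822 0.0678 0.0428]
181 [ 13 161  92] [0.4829 0.0685 0.0564]
184 [ 13 173 150] [0.4844 0.0687 0.065 ]
187 [ 14 148 204] [0.487  0.0681 0.0679]
190 [ 14 151 213] [0.4901 0.0673 0.0686]
193 [ 15 146 234] [0.4936 0.0663 0.0678]
196 [ 14 150 220] [0.4966 0.0655 0.0691]
199 [ 15 153 162] [0.4998 0.0647 0.0696]
202 [ 14 151 206] [0.5037 0.0635 0.0676]
205 [ 15 149 230] [0.5072 0.0625 0.0673]
208 [ 15 151 225] [0.5104 0.0616 0.0679]
211 [ 14 149 205] [0.5138 0.0607 0.068 ]
214 [ 14 149 185] [0.5174 0.0597 0.0674]
217 [ 13 176 200] [0.5214 0.0585 0.0659]
220 [ 13 176 196] [0.5247 0.0576 0.0664]
223 [ 13 180 193] [0.5281 0.0567 0.0669]
226 [ 13 178 192] [0.5325 0.0553 0.0645]
229 [ 13 178 188] [0.5355 0.0546 0.066 ]
232 [ 13 176 185] [0.5389 0.0537 0.0665]
235 [ 13 176 185] [0.5427 0.0526 0.066 ]
```

Request:
{"name": "jog_arm", "arguments": {"plan": "0 0 -0.6 0 0 0 255;0 0 0 -1.25 -1.25 0 255;0 0 0 -1.2 -1.25 0 255;0 0 0 0 0 3 255;0 0 0 0 0 3 255;0 0 0 0 0 3 255;0 0 0 0 0 3 255;0 0 0 0 0 2 255;0 0 0 0 0 0.5 255;0 0 0 0 0 0 255"}}

```text
time_s: 3.6
position: [0.5018, 0.0619, 0.0856]
tool_rot: [[-0.972, 0.235, -0.002], [0.235, 0.972, 0.0], [0.002, -0.0, -1.0]]
ft_force: [0.2, -0.1, 0.5]
grip_width: -0.0001
gripper_force: 0.0
```

Run:
```python
from h import *
im=imaging.get_image("side");a=im["pixels"][140:260,220:400,::-1]
cv2.imwrite("pics/s2.png",cv2.resize(a,None,fx=4,fy=4))
s=env.observe();print(s["position"],np.array(s["tool_rot"])[:2,0],s["ft_force"])
```

```text
[0.50254909 0.06172755 0.08686651] [-0.97191243  0.23534264] [ 0.27641103 -0.14291729  0.36443102]
```

View pics/s2.png

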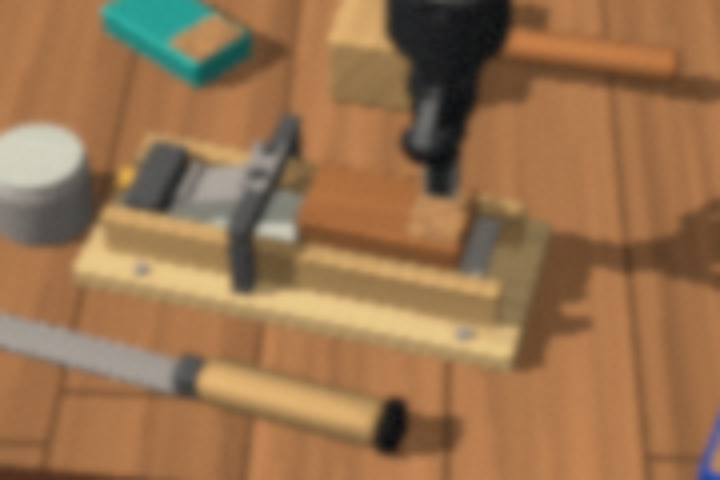

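The closed tips hover over the cork pad, at (440,190) in the crop. Pressing down now.

Request:
{"name": "jog_arm", "arguments": {"plan": "0 0 0 0 0 0.8 255;0 0 0 0 0 0.8 255;0 0 0 0 0 0.4 255;0 0 0 0 0 0.4 255;0 0 0 0 0 0.3 255;0 0 0 0 0 0.2 255;0 0 0 0 0 0.1 255;0 0 0 0 0 0 255"}}

```text
time_s: 4.32
position: [0.5028, 0.0614, 0.0569]
tool_rot: [[-0.972, 0.236, 0.001], [0.236, 0.972, -0.0], [-0.001, 0.0, -1.0]]
ft_force: [-1.4, 0.8, 9.3]
grip_width: -0.0
gripper_force: 4.6
```

Request:
{"name": "jog_arm", "arguments": {"plan": "0 0 0 0 0 0.1 255;0 0 0 0 0 0.1 255;0 0 0 0 0 0 255;0 0 0 0 0 0 255"}}

```text
time_s: 4.65
position: [0.5035, 0.0614, 0.0562]
tool_rot: [[-0.972, 0.236, 0.004], [0.236, 0.972, -0.0], [-0.004, 0.001, -1.0]]
ft_force: [-2.6, 0.3, 17.9]
grip_width: -0.0
gripper_force: 9.0
```

Request:
{"name": "jog_arm", "arguments": {"plan": "0 0 0 0 0 0.05 255;0 0 0 -0.4 0 0 255;0 0 0 -0.6 0 0 255;0 0 0 -0.6 0 0 255;0 0 0 -0.4 0 0 255;0 0 0 0 0 0 255"}}

```text
time_s: 5.15
position: [0.5242, 0.0564, 0.0562]
tool_rot: [[-0.972, 0.236, 0.006], [0.236, 0.972, -0.001], [-0.006, 0.001, -1.0]]
ft_force: [-0.4, -0.6, 19.1]
grip_width: -0.0001
gripper_force: 9.6
```

Run:
```python
from h import *
im=imaging.get_image("side");a=im["pixels"][140:260,220:400,::-1]
cv2.imwrite("pics/s3.png",cv2.resize(a,None,fx=4,fy=4))
s=env.observe();print(s["position"],s["ft_force"],s["wrist_torque"])
```

```text
[0.52420331 0.05637314 0.056217  ] [ 0.29311704 -0.54018468 18.72151873] [ 0.0162875  -0.05000235  0.00583898]
```

View pics/s3.png

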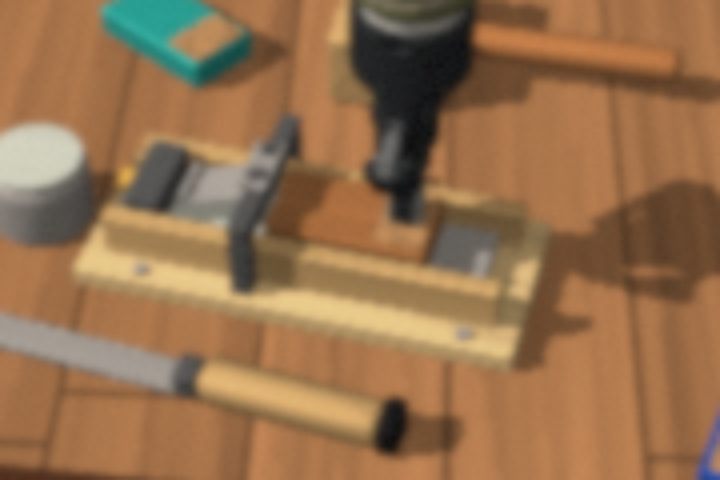

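The blank is down and has slid forward with the fingers, which sit at (405,210) in the crop. I'll keep sliding.

Request:
{"name": "jog_arm", "arguments": {"plan": "0 0 0 -0.5 0 0 255;0 0 0 -0.6 0 0 255;0 0 0 -0.6 0 0 255;0 0 0 -0.5 0 0 255;0 0 0 0 0 0 255"}}

```text
time_s: 5.62
position: [0.5457, 0.0511, 0.0562]
tool_rot: [[-0.972, 0.236, 0.006], [0.236, 0.972, -0.001], [-0.006, 0.001, -1.0]]
ft_force: [0.2, -0.8, 18.2]
grip_width: -0.0002
gripper_force: 9.0
```

Request:
{"name": "jog_arm", "arguments": {"plan": "0 0 0 -0.5 0 0 255;0 0 0 -0.6 0 0 255;0 0 0 -0.6 0 0 255;0 0 0 -0.5 0 0 255;0 0 0 0 0 0 255"}}

```text
time_s: 6.03
position: [0.5663, 0.0461, 0.0562]
tool_rot: [[-0.972, 0.236, 0.005], [0.236, 0.972, -0.0], [-0.005, 0.001, -1.0]]
ft_force: [-2.1, 0.4, 18.6]
grip_width: 0.0001
gripper_force: 9.5
```

Request:
{"name": "jog_arm", "arguments": {"plan": "0 0 0 -0.4 0 0.05 255;0 0 0 -0.5 0 0 255;0 0 0 -0.5 0 0 255;0 0 0 -0.3 0 0 255;0 0 0 0 0 0 255"}}

```text
time_s: 6.45
position: [0.5826, 0.0422, 0.0562]
tool_rot: [[-0.972, 0.236, 0.005], [0.236, 0.972, -0.0], [-0.005, 0.001, -1.0]]
ft_force: [-3.7, 1.7, 22.0]
grip_width: -0.0001
gripper_force: 11.0
```

Run:
```python
from h import *
im=imaging.get_image("side");a=im["pixels"][140:260,220:400,::-1]
cv2.imwrite("pics/s4.png",cv2.resize(a,None,fx=4,fy=4))
s=env.observe();print(s["position"],s["ft_force"],s["wrist_torque"])
```

```text
[0.58257765 0.04222721 0.05619908] [-4.72661813  0.81847342 21.64428457] [ 0.14800749  0.640497   -0.04600583]
```

View pics/s4.png

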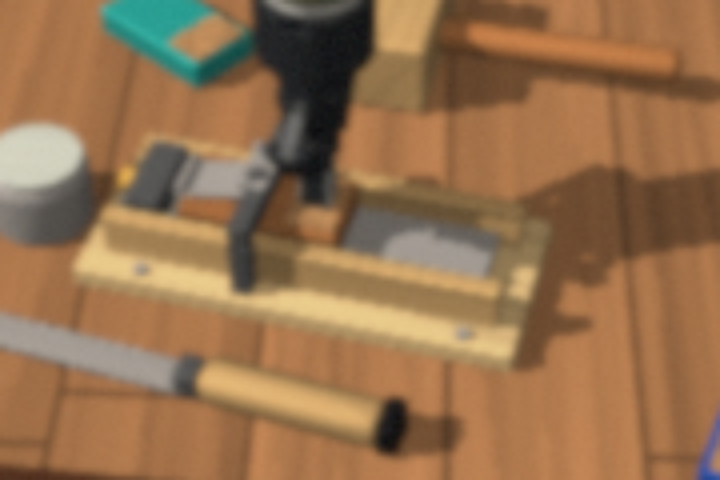

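The blank's front shows beyond the bridge at (205,208) and the leaf is lifted. There are a few mm left, so I'll go slowly until the stop answers.

Request:
{"name": "jog_arm", "arguments": {"plan": "0 0 0 -0.4 0 0 255;0 0 0 -0.3 0 0 255;0 0 0 0 0 0 255"}}

```text
time_s: 6.75
position: [0.5897, 0.0405, 0.056]
tool_rot: [[-0.972, 0.236, 0.006], [0.236, 0.972, -0.001], [-0.006, 0.001, -1.0]]
ft_force: [1.0, -0.8, 16.1]
grip_width: -0.0003
gripper_force: 7.8
```

Request:
{"name": "jog_arm", "arguments": {"plan": "0 0 0 -0.3 0 0 255;0 0 0 -0.2 0 0 255;0 0 0 0 0 0 255"}}

```text
time_s: 7.0
position: [0.5937, 0.0395, 0.056]
tool_rot: [[-0.972, 0.236, 0.004], [0.236, 0.972, -0.0], [-0.003, 0.001, -1.0]]
ft_force: [-5.0, 1.3, 21.5]
grip_width: 0.0003
gripper_force: 10.6
```

Request:
{"name": "jog_arm", "arguments": {"plan": "0 0 0 -0.2 0 0.03 255;0 0 0 -0.2 0 0 255;0 0 0 0 0 0 255"}}

```text
time_s: 7.25
position: [0.5938, 0.0395, 0.0559]
tool_rot: [[-0.972, 0.235, -0.006], [0.235, 0.972, 0.001], [0.006, -0.0, -1.0]]
ft_force: [-21.8, 3.9, 34.4]
grip_width: -0.0
gripper_force: 17.4
```

Run:
```python
from h import *
im=imaging.get_image("side");a=im["pixels"][140:260,220:400,::-1]
cv2.imwrite("pics/s5.png",cv2.resize(a,None,fx=4,fy=4))
P=pts(im);print("plate z",P[198,318:334:4].round(4).tolist())
s=env.observe();print(s["position"],s["ft_force"],s["wrist_torque"])
```

```text
plate z [[0.5316, 0.0534, 0.0407], [0.5174, 0.8862, 0.8389], [0.5104, 0.0546, 0.0427], [0.4999, 0.0543, 0.0429]]
[0.59384618 0.03948531 0.05591242] [-22.09486464   3.1355594   34.40720461] [ 0.62498882  3.74454727 -0.02363714]
```

View pics/s5.png

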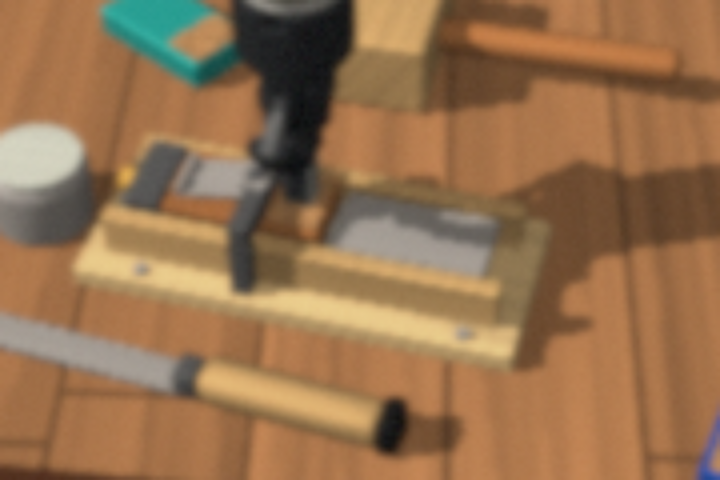

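The blank is hard against the stop (22 N with no motion) and the plate is up (z ≈ 0.042) behind it. I'll unload the push and lift clear.

Request:
{"name": "jog_arm", "arguments": {"plan": "0 0 0 0.3 0 0 255;0 0 0 0 0 -0.3 255;0 0 0 0 0 -1 255;0 0 0 0 0 -2 255;0 0 0 0 0 -3 255;0 0 0 0 0 -3 255;0 0 0 2.5 0 -2 255;0 0 0 2.5 0 0 255;0 0 0 2.5 0 0 255;0 0 0 0 0 0 255"}}

```text
time_s: 8.13
position: [0.5173, 0.0581, 0.1667]
tool_rot: [[-0.972, 0.235, -0.002], [0.235, 0.972, 0.0], [0.002, -0.0, -1.0]]
ft_force: [1.0, 0.8, 0.3]
grip_width: 0.0002
gripper_force: 0.0
```

Run:
```python
from h import *
im=imaging.get_image("side");a=im["pixels"][140:260,220:400,::-1]
cv2.imwrite("pics/s6.png",cv2.resize(a,None,fx=4,fy=4))
P=pts(im);print("plate z",P[198,310:334:4,2].round(4).tolist())
s=env.observe();print(s["position"],s["ft_force"],s["qvel"])
```

```text
plate z [0.0436, 0.0451, 0.041, 0.0411, 0.0387, 0.0422]
[0.51950481 0.05740314 0.16675521] [0.17748655 0.19336625 1.01099585] [-0.6583815   2.45553887 -4.07281614 -0.11628032 -0.14769063 -0.18330842]
```

View pics/s6.png

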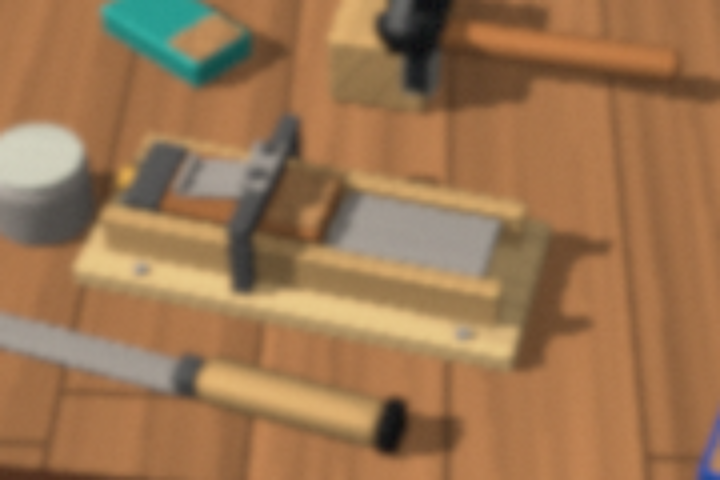

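The blank is home at the stop under the lifted leaf, the plate is up behind it at (415,235), and the hand is clear.

```bash
python3 -c "
from rig import job
print(job.close_job())"
```

```text
the job is handed in; nothing more can be done
None
```

I handed the job in with the oak blank home against the end stop under the lifted leaf spring, the sprung plate up behind it, and the hand clear; the system gave no verdict.

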